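Free the jammed drawer through its release slot

ROBOT

A 6-joint arm with a two-finger parallel gripper is mounted at the origin on the work surface. World frame = base frame: x ahead of the robot, y to its left, z up, the work surface at z = 0. Lengths are in mm, angles in degrees, forces in N, time in s.
With the tool pointing down it reaches from about 350 to 850 mm from the base axis. Payload 8.1 kg.
Tool frame: the origin (TCP) lies on the centre line of the jaws, within the pads' length; the fingertips stand r.tip_extent ahead of it and the grasp point (between the pads) lies 8 mm behind it (r.tip_extent is the distance from the TCP to the fingertips, in mm); z points along the fingers, y is the direction in which the jaws open and shut (so a half turn about z gives the same grasp; the last joint's range is limited). The gripper opens to 85 mm and grips with 20 to 120 N. Pads are 22 mm wide; open, the fingers measure 114 mm over their backs; the gripper's body (76 mm by 85 mm) begins 54 mm behind the grasp point. The pads swing forward as they close: fully open they stand 13 mm farther back than shut.
Start: joints at [71.138, 7.471, 85.268, -0, 87.261, -4.893], TCP at [144.813, 582.267, 242.292] pointing down, gripper open.
Joint ranges: [-169.43, 169.43], [-51.17, 129.36], [1.28, 143.12], [-76.62, 256.62], [0, 156.53], [-152.29, 152.29]. Speed limits (degrees/s): [136.94, 136.94, 159.86, 180, 180, 180].

INTERFACE

Orientations are given as [roll, pitch, yaw] about the fixed x, y, z axes, in that order (R = Rz(yaw) Ry(pitch) Rx(roll)).
In Python, from bench import sense, optics, hand_in, spotter, r gives the robot as it stands.
- The arm moves only by the tool apply_moves, never from a script. Its argument "series" is a list of rows, each a list of 3 entries, a list of its own where there are three numbers: the opening, from 0 (shut) to 1 (fully open), then the shift along the world's x, y, z in m, then the turn about the world's z in rad. In form: [[grip, [x, y, z], turn], ...]. A call has 1 to 5 rows; each row is the pose to reach, as a shift and turn from the pose measured when the call began; what a row does not reach only later rows make up. A row lasts 1/8 s, in which the tool goes at most 62.5 mm and 10.7 degrees, less where a joint would pass 70% of its speed; a pose out of reach is approached as far as the arm can. A call with a gripper value outside its range is refused whole. The fingers move at their own pace and stop on an object; "grip_force" is the grip in N (left out, the last holds). Time passes only in rows, so rows that repeat a pose let the fingers close. It gives the time, the measured TCP pose, the force and the opening at its end, in the units of the state.
- sense(): the state, without advancing time (a new reading comes with each control period).
- optics.snapshot(name): name is "scene" or "top" or "wrist"; returns a dict with "color" (384x512x3 uint8, blue, green, red), "intrinsics" (3x3 intrinsics, pixels), "rvec" (rotation vector, rad) and "tvec" (3), from world to camera coordinates, as OpenCV has them. Camera axes: x right, y down, z forward; pixel columns grow to the right and rows downward; lengths in mm; the calibration is good to about 2 mm. A picture is of the moment at which its call begins. There is no depth.
- hand_in(): hands the job in, once; it reports no verdict.
Trained networks look in a picture, given as the dict that the camera call returned (one of the last four; its "shot" number tells which), for a name from the list of things; names that differ only in an ending like _2 or _b are one class to them, and where a whole thing is asked for, a point or a joint stands for the part that bears it (a point fixed in the world has none). Each returns a list of dicts, best first, with "p" (0 to 1); they miss things now and then, are a little off and sometimes report something else, mostly with a low value. They report only what shows in the picture. A call takes as long as a camera call. They do not tell look-alikes from the thing itself.
- spotter.search_frame(picture, query): "xyz" ([x, y, z] in mm, in the coordinates of the camera as it stood for that picture, good to about 4 mm: the middle of the surface that is visible of it).
- spotter.masks_of(picture, query): "mask" (384x512 bool, what is visible of it).
The state is a dict: "time": time; "joint_pos": joint angles; "qd": joint speeds; "joint_efforts": joint torques, N m; "tool_pos": TCP position; "tcp_rot": TCP orientation; "ft_force": force on the tool from outside, world axes, zero at the start; "wrist_torque": the same for the moment, N m; "finger_gap": finger opening in mm.
Only numpy, scipy, OpenCV 4.12 (cv2) and the standard library are available. Lean on these libraries where they do the work, as an engineer would, in place of code of your own. Each camera call takes 0.05 s, during which the arm holds its last target.

TASK

The lock of the grey drawer box has failed, so open its drawer with the release rod: take the rod from its wooden stand, put its tip down through the slot in the top of the box and feel gently along the slot for the hidden spring tab, then press the tab until the drawer springs out. The ledge beside the tab is weak, so never press hard on the box or the inside of it. Then put the rod back in its stand, pushed down until its collar rests on the wood, leaving the drawer out, and do not disturb the oil bottle, the pipe piece or the jar.

Things in the scene. Friction and masses are not known exactly. Their poses are not given: they have to be found in the camera images.
- drawer_box: Grey steel drawer box fixed to the bench, 200 (x) x 200 (y) x 116 mm high, origin at the centre of its underside. Its blue drawer front faces its own -x; the drawer slides out to its -x. Pressing the rod or the gripper on any part of it, inside or out, with more than 25 N damages it.
- slot (a point): Centre of the brass-rimmed slot in the middle of the box's top, at the level of the top face (116 mm up); axes as the box. The slot is 76 mm long along the box's y and 11.5 mm wide along its x, with bevelled long edges. The tab lies in line with it, unseen, up to 28 mm either way from the middle.
- ledge (a point): Point 30 mm under the slot's middle, level with the top of the hidden sheet ledge there; it flexes only 1 mm per 6 N. In it is one 18 mm notch, place unknown, filled by the tab, whose top is 2 to 10 mm below the ledge's (unknown). Pushed down, the tab starts to move at about 4 N, takes 0.45 N more per mm, frees the drawer after 6 to 7 mm (8 to 9 N) and stops hard at 11 mm.
- drawer (a joint): How far the drawer is out, m: 0 shut and latched, 0.045 fully out. A spring drives it out to the end as soon as the latch lets go, even while the rod is still in the slot. It cannot be pulled out while latched.
- stand: Pale wooden block 64 x 64 x 85 mm high, fixed to the bench, origin at the centre of its underside; in the middle of its top a vertical hole of 12 mm diameter, 80 mm deep, with a 3 mm bevel at the mouth, for the rod.
- rod: Release rod, 120 to 195 g, loose, upright in the stand. Origin at the tip, z towards the handle. From the tip: steel shaft 8 mm diameter, round end, 75 mm long; dark collar 26 mm diameter, 6 mm thick; red square handle 20 x 20 mm (sides along the rod's x and y), 81 to 137 mm above the tip. In the stand the collar rests on the block, the tip 10 mm above the bench.
- rod_tip (a point): The tip (lower end) of the release rod, same point as the rod's origin.
- oil: Amber oil bottle with black cap, 54 mm diameter, 110 mm tall, loose, standing; origin at the centre of its underside. Bystander: leave it standing where it is (more than 30 mm of movement fails).
- pipe: Upright copper pipe piece, 48 mm diameter, 75 mm tall, loose; origin at the centre of its underside. Bystander, as the bottle.
- jar: White plastic jar with red lid, 64 mm diameter, 65 mm tall, loose; origin at the centre of its underside. Bystander, as the bottle.
There are look-alikes about, which are no part of the job. What is shaped like the stand but turquoise is not meant. There is more than one size of the rod; the job needs the larger.

How it is judged:
By the outcome, as a careful person would: the job done as asked, in the order asked, and still so for the second after the job is handed in, with the robot touching nothing.
It also fails if it takes over 64 s, if anything falls off the work surface, if the arm or the gripper's body presses on something with over 40 N, if the wrist force passes 120 N, or if a joint passes its speed limit or range.

## Working session

There is one attempt and no reset: what is moved stays moved. The work goes in short steps, Python scripts to look and compute and a tool call to move; the robot and the scene stay as the last step left them, time stands still between calls to the robot, and variables do not carry over. Pictures are saved under pics/ and viewed, and the job is handed in when it is done.

Besides the shell and the picture viewer there is one more tool, called as name(argument=value, ...) on one line, values as JSON. apply_moves: Moves the arm, as the interface text tells. Its arguments: {"type":"object","properties":{"series":{"type":"array"},"grip_force":{"type":"number"}},"required":["series"]}

```bash
ls; mkdir -p pics; python3 - <<'E'
from bench import sense, optics, r
import cv2,pickle
s=sense();print(s); print([a for a in dir(r) if a[0]!='_'], r.tip_extent)
S={}
for n in("scene","top","wrist"):
    d=optics.snapshot(n);S[n]=d;cv2.imwrite(f"pics/a_{n}.png",d["color"])
pickle.dump(S,open("s0.pkl","wb"))
E
```

```text
pics
{'time': 0.0, 'joint_pos': array([ 7.11370963e+01,  7.51588367e+00,  8.53306257e+01,  3.95606174e-04,
        8.72595879e+01, -4.89380245e+00]), 'qd': array([-0.04402163, -0.04966011,  0.04618773, -0.10914936,  0.03539107,
        0.04063617]), 'joint_efforts': array([-1.58514515e-03, -5.69388878e+01, -5.00562251e+01, -5.38383358e-05,
        1.44779854e-02, -1.42601536e-05]), 'tool_pos': array([144.65140949, 581.75853229, 241.22340477]), 'tcp_rot': array([-1.79894323e+02, -9.44473934e-03,  1.66030871e+02]), 'ft_force': array([ 0.03975479, -0.13925936,  0.32183057]), 'wrist_torque': array([ 0.03980137, -0.03668344,  0.01707932]), 'finger_gap': 85.19258684881248}
['PlanningError', 'tip_extent'] 11.0
```

View pics/a_scene.png

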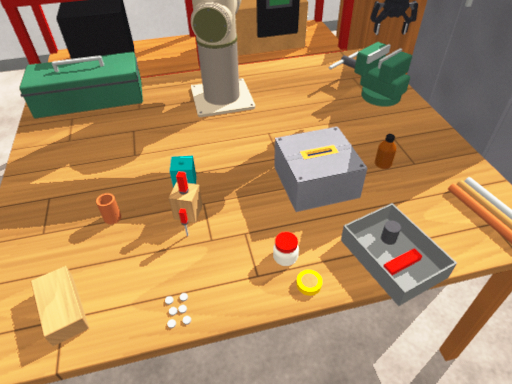

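View pics/a_top.png

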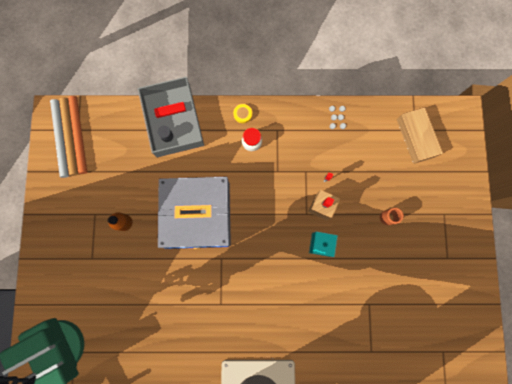

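View pics/a_wrist.png

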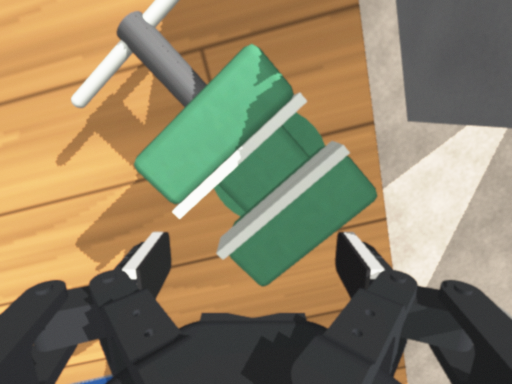

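```bash
cat > h.py <<'E'
import numpy as np,cv2
def Rt(d):
    R,_=cv2.Rodrigues(np.array(d["rvec"],float)); return R,np.array(d["tvec"],float).ravel()
def back(d,u,v,z):
    R,t=Rt(d); k=np.linalg.inv(d["intrinsics"])@[u,v,1]
    c=-R.T@t; ray=R.T@k; return c+ray*(z-c[2])/ray[2]
def proj(d,P):
    p,_=cv2.projectPoints(np.atleast_2d(np.array(P,float)),np.array(d["rvec"],float),np.array(d["tvec"],float),np.array(d["intrinsics"],float),None); return p.reshape(-1,2)
def w(d,xyz):
    R,t=Rt(d); return R.T@(np.array(xyz)-t)
E
python3 - <<'E'
from bench import sense, optics, spotter
from h import *
ds={n:optics.snapshot(n) for n in("scene","top")}
for n,d in ds.items():
    R,t=Rt(d);print(n,"cam",(-R.T@t).round(0), d["intrinsics"][0][0])
    for q in("drawer_box","slot","stand","rod","oil","pipe","jar"):
        try:
            for o in spotter.search_frame(d,q)[:3]: 
                P=w(d,o["xyz"]);print(n,q,round(o["p"],2),P.round(0),proj(d,P).round(0))
        except Exception as e: print(q,e)
a=cv2.resize(ds["top"]["color"][150:265,280:420],None,fx=4,fy=4,interpolation=cv2.INTER_CUBIC)
cv2.imwrite("pics/b_top.png",a)
a=cv2.resize(ds["scene"]["color"][150:250,130:250],None,fx=5,fy=5,interpolation=cv2.INTER_CUBIC)
cv2.imwrite("pics/b_scene.png",a)
a=cv2.resize(ds["top"]["color"][170:255,150:240],None,fx=6,fy=6,interpolation=cv2.INTER_CUBIC)
cv2.imwrite("pics/b_box.png",a)
E
```

```text
scene cam [1358. -184.  832.] 397.0341804244904
scene drawer_box 0.68 [604. 173. 118.] [[321. 165.]]
scene slot 0.71 [597. 174. 115.] [[320. 165.]]
scene stand 0.79 [ 596. -201.   65.] [[186. 202.]]
scene stand 0.77 [ 471. -188.   85.] [[184. 166.]]
scene rod 0.74 [604. 176. 121.] [[322. 164.]]
scene rod 0.68 [ 580. -200.  122.] [[183. 183.]]
scene rod 0.48 [ 666. -216.   80.] [[183. 219.]]
scene oil 0.97 [537. 411.  61.] [[385. 152.]]
scene pipe 0.7 [ 556. -412.   47.] [[107. 211.]]
scene jar 0.83 [797.  14.  54.] [[285. 247.]]
top cam [ 426.    8. 1218.] 383.4481839290721
top drawer_box 0.67 [541. 186. 116.] [[193. 212.]]
top slot 0.71 [537. 185. 116.] [[194. 213.]]
top stand 0.68 [ 451. -193.   83.] [[324. 244.]]
top stand 0.6 [ 562. -194.   86.] [[323. 206.]]
top rod 0.57 [ 568. -198.  145.] [[328. 201.]]
top rod 0.44 [ 651. -208.   93.] [[327. 176.]]
top rod 0.25 [543. 187. 118.] [[193. 211.]]
top oil 0.92 [519. 411.  75.] [[120. 221.]]
top pipe 0.85 [ 539. -408.   56.] [[392. 215.]]
top jar 0.74 [774.  19.  67.] [[252. 139.]]
```

View pics/b_top.png

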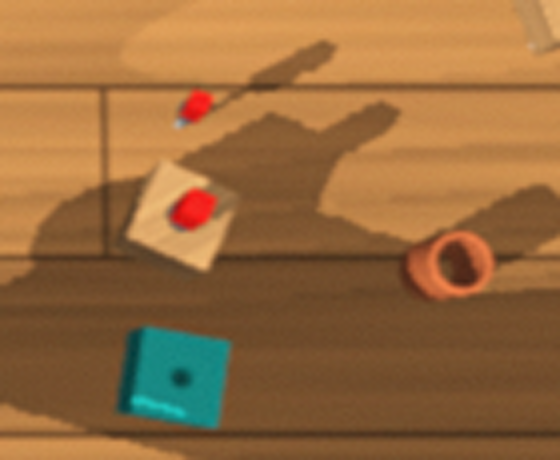

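View pics/b_scene.png

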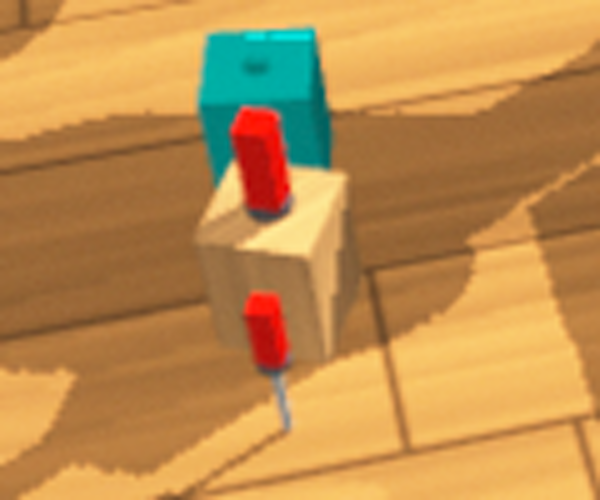

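View pics/b_box.png

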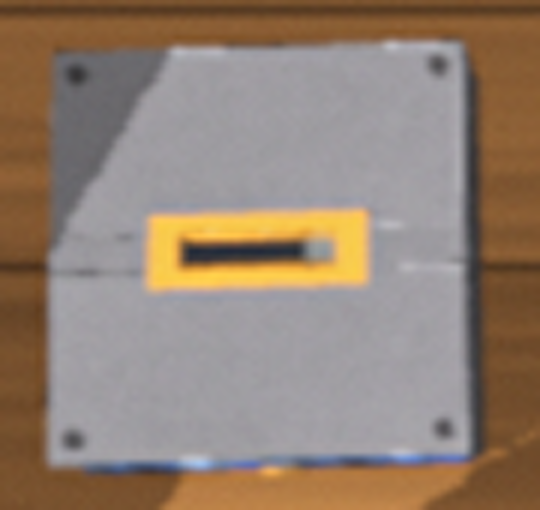

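The things that could be taken for the rod, by top pixel:
- (328,202): the large red handle, upright in the pale wooden stand. This is the one I choose.
- (329,176): the smaller rod, free beside it. I reject it.

For the stand, the pale block at (325,205) is the right one. The turquoise one at (323,243) is rejected. In the close crop the chosen rod is the larger of the two and sits in the wood. I'll now move over it and check with the wrist camera.

apply_moves(series=[[1, [0.05, -0.03, 0.01], 0], [1, [0.1, -0.065, 0.03], 0], [1, [0.15, -0.1, 0.04], 0], [1, [0.2, -0.14, 0.05], 0], [1, [0.25, -0.18, 0.06], 0]])

```text
time: 1.58
tool_pos: [391.8, 404.4, 302.0]
tcp_rot: [180.0, 0.0, 166.0]
ft_force: [0.1, 1.1, 0.5]
finger_gap: 85.1
```

apply_moves(series=[[1, [0.02, -0.055, 0], 0], [1, [0.04, -0.11, 0], 0], [1, [0.06, -0.165, 0], 0], [1, [0.08, -0.22, 0], 0], [1, [0.1, -0.275, 0], 0]])

```text
time: 2.2
tool_pos: [492.2, 127.6, 302.3]
tcp_rot: [179.9, 0.1, 166.0]
ft_force: [0.9, 0.6, -0.1]
finger_gap: 85.4
```

apply_moves(series=[[1, [0, -0.055, 0], 0], [1, [0, -0.11, 0], 0], [1, [0, -0.165, 0], 0], [1, [0, -0.22, 0], 0], [1, [0, -0.26, 0], 0]])

```text
time: 2.82
tool_pos: [491.8, -134.7, 302.4]
tcp_rot: [180.0, 0.1, 166.0]
ft_force: [-0.4, 0.2, 0.1]
finger_gap: 85.7
```

```bash
python3 - <<'E'
from bench import sense, optics
from h import *
d=optics.snapshot("wrist");cv2.imwrite("pics/c_w.png",d["color"])
R,t=Rt(d);print((-R.T@t).round(1));print(R.round(3)); print(proj(d,[[565,-197,85],[565,-197,147],[541,186,116]]), sense()["tool_pos"],d["intrinsics"])
E
```

```text
[ 424.7 -118.5  435.5]
[[ 0.244  0.97   0.   ]
 [ 0.933 -0.235  0.271]
 [ 0.263 -0.066 -0.963]]
[[222.13147535 227.82270609]
 [216.43034169 249.78428728]
 [534.49924344 144.96925866]] [ 491.54038098 -138.43154587  302.1765483 ] [[276.96180059   0.         252.80164237]
 [  0.         276.96180059 188.17293396]
 [  0.           0.           1.        ]]
```

View pics/c_w.png

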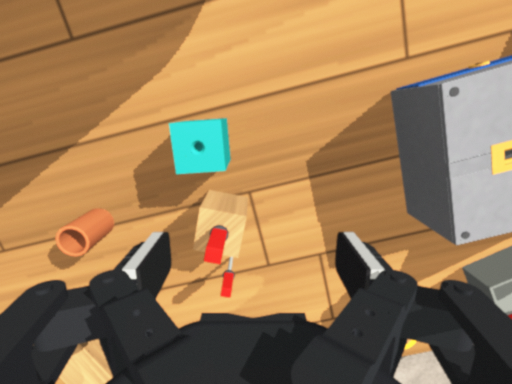

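```bash
python3 - <<'E'
import cv2
a=cv2.imread("pics/c_w.png")[180:300,180:260]
cv2.imwrite("pics/c_crop.png",cv2.resize(a,None,fx=5,fy=5,interpolation=cv2.INTER_CUBIC))
E
```

```text
(no output)
```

View pics/c_crop.png

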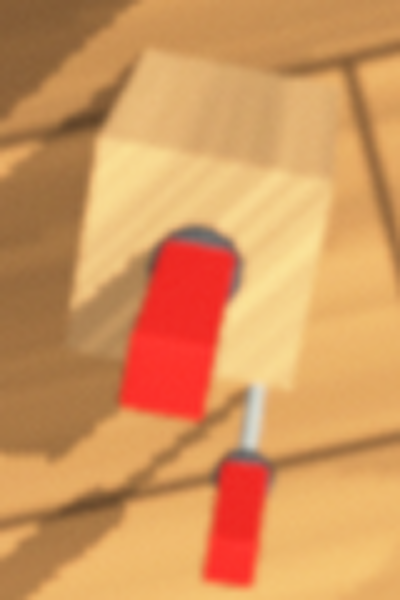

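```bash
python3 - <<'E'
from bench import optics
from h import *
import pickle
d=optics.snapshot("wrist")
def q(c,z):
    P=np.array([back(d,180+(u-2)/5,180+(v-2)/5,z) for u,v in c])[:,:2]
    m=P.mean(0); e=np.roll(P,-1,0)-P; print("c",m.round(1),"len",np.hypot(*e.T).round(1),"ang",np.degrees(np.arctan2(e[:,1],e[:,0])).round(1))
q([(98,140),(332,182),(292,388),(70,345)],85)
q([(140,330),(215,345),(203,420),(120,405)],147)
# small rod guess
for z in(0,60,100): print(z,back(d,180+45,180+117,z).round(0))
t=pickle.load(open("s0.pkl","rb"))["top"]
f=lambda c:np.array([back(t,280+(u-1.5)/4,150+(v-1.5)/4,85) for u,v in c])[:,:2]
P=f([(165,160),(238,193),(208,272),(125,237)]);e=np.roll(P,-1,0)-P;print(P.mean(0),np.hypot(*e.T),np.degrees(np.arctan2(e[:,1],e[:,0])))
# box slot rim corners & box top corners
g=lambda c:np.array([back(t,150+(u-2.5)/6,170+(v-2.5)/6,116) for u,v in c])[:,:2]
for c in ([(148,214),(369,208),(370,285),(147,290)],[(53,52),(465,42),(475,458),(48,466)],[(180,240),(333,235),(333,262),(180,266)]):
    P=g(c);e=np.roll(P,-1,0)-P;print(P.mean(0),np.hypot(*e.T),np.degrees(np.arctan2(e[:,1],e[:,0])))
E
```

```text
c [ 570.6 -207.3] len [63.8 63.4 63.4 61.9] ang [  64.9  -24.9 -116.4  155.5]
c [ 569.6 -206.3] len [17.5 19.8 19.7 20.1] ang [  63.3  -24.1 -115.7  149.8]
0 [ 732. -253.    0.]
60 [ 690. -235.   60.]
100 [ 661. -223.  100.]
[ 569.82433285 -202.20746387] [59.40198033 63.87911573 66.28894904 65.89198349] [-114.87588594  157.68382796   66.81392588  -28.36077438]
[543.81141462 188.10206494] [106.45216379  37.23596858 106.86534526  36.7003558 ] [ -88.45752722 -178.2657823    91.25481235    1.09406409]
[542.62445034 187.19235497] [200.66952017 201.17872851 202.26881213 199.77055347] [ -88.59098001 -178.02042099   91.0128364     1.52628869]
[543.04540531 189.05402105] [73.56751912 13.04884092 73.43470122 12.55779184] [ -88.14408981 -178.86592276   91.47355742    1.71932212]
```

apply_moves(series=[[1, [0.005, -0.04, -0.02], -0.1], [1, [0.01, -0.075, -0.04], -0.183], [1, [0.01, -0.075, -0.04], -0.183]])

```text
time: 3.3
tool_pos: [500.7, -211.7, 259.8]
tcp_rot: [-180.0, -0.2, 155.2]
ft_force: [-0.3, 1.3, 0.1]
finger_gap: 85.3
```

```bash
python3 - <<'E'
from bench import optics,sense
from h import *
import pickle
d=optics.snapshot("wrist");pickle.dump(d,open("s1.pkl","wb"))
print(sense()["tool_pos"],sense()["tcp_rot"],proj(d,[[570,-205,85],[570,-205,147]]))
u,v=proj(d,[[570,-205,100]])[0];u,v=int(u),int(v);print(u-60,v-60)
a=d["color"][v-60:v+60,u-60:u+60];cv2.imwrite("pics/d_crop.png",cv2.resize(a,None,fx=5,fy=5,interpolation=cv2.INTER_CUBIC))
E
```

```text
[ 501.23648099 -210.78115422  261.07612892] [ 1.79987875e+02 -7.89338491e-02  1.55280640e+02] [[283.00665472 222.77806211]
 [289.62433996 247.28231055]]
224 167
```

View pics/d_crop.png

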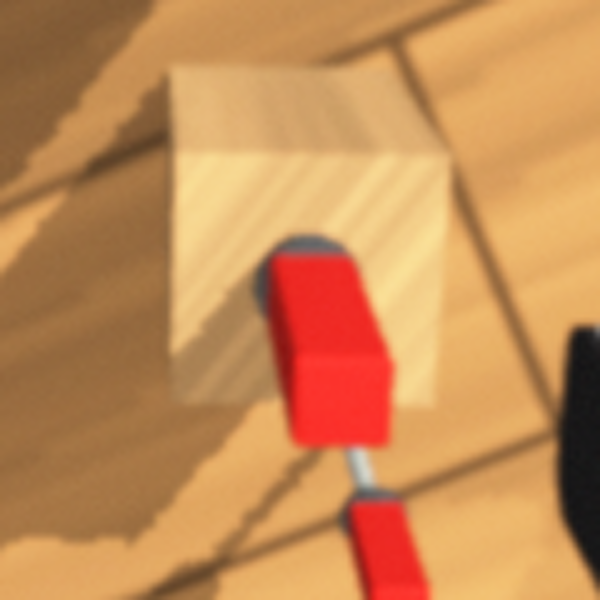

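```bash
python3 - <<'E'
from h import *
import pickle
d=pickle.load(open("s1.pkl","rb"))
for c,z in (([(173,152),(450,156),(435,406),(175,403)],85),([(294,354),(393,360),(388,447),(298,443)],147)):
    P=np.array([back(d,224+(u-2)/5,167+(v-2)/5,z) for u,v in c])[:,:2]
    m=P.mean(0); e=np.roll(P,-1,0)-P; print("c",m.round(1),"len",np.hypot(*e.T).round(1),"ang",np.degrees(np.arctan2(e[:,1],e[:,0])).round(1))
E
```

```text
c [ 571.5 -202.7] len [64.6 64.3 63.9 64.5] ang [  64.2  -24.9 -115.6  155.8]
c [ 570.7 -202.5] len [19.3 18.8 17.9 19.3] ang [  61.3  -25.2 -117.7  159.1]
```

apply_moves(series=[[1, [0.04, 0.003, 0], 0], [1, [0.07, 0.007, 0], 0], [1, [0.07, 0.007, 0], 0], [1, [0.07, 0.007, -0.03], 0], [1, [0.07, 0.007, -0.06], 0]], grip_force=50)

```text
time: 3.98
tool_pos: [571.5, -202.9, 202.0]
tcp_rot: [180.0, 0.0, 155.4]
ft_force: [-0.1, -0.2, -0.6]
finger_gap: 85.6
```

apply_moves(series=[[1, [0, 0, -0.025], 0], [1, [0, 0, -0.05], 0], [1, [0, 0, -0.07], 0], [1, [0, 0, -0.081], 0], [1, [0, 0, -0.081], 0]])

```text
time: 4.6
tool_pos: [571.1, -202.5, 120.5]
tcp_rot: [180.0, -0.0, 155.4]
ft_force: [-0.3, 0.3, 0.4]
finger_gap: 85.7
```

apply_moves(series=[[0.3, [0, 0, -0.002], 0], [0.3, [0, 0, -0.002], 0], [0.3, [0, 0, -0.002], 0], [0.3, [0, 0, -0.002], 0], [0.0, [0, 0, -0.002], 0]], grip_force=50)

```text
time: 5.22
tool_pos: [571.3, -202.6, 118.8]
tcp_rot: [180.0, 0.0, 155.4]
ft_force: [-0.2, 0.1, 1.4]
finger_gap: 19.4
```

apply_moves(series=[[0, [0, 0, 0], 0], [0, [0, 0, 0], 0], [0, [0, 0, 0], 0]])

```text
time: 5.6
tool_pos: [571.3, -202.6, 118.8]
tcp_rot: [180.0, 0.0, 155.4]
ft_force: [-0.8, 0.1, 1.7]
finger_gap: 19.7
```

apply_moves(series=[[0, [0, 0, 0.01], 0], [0, [0, 0, 0.025], 0], [0, [0, 0, 0.05], 0], [0, [0, 0, 0.09], 0], [0, [0, 0, 0.13], 0]])

```text
time: 6.22
tool_pos: [571.2, -202.6, 251.1]
tcp_rot: [180.0, 0.0, 155.4]
ft_force: [0.3, -1.1, -1.7]
finger_gap: 19.4
```

apply_moves(series=[[0, [-0.005, 0.05, 0.02], 0], [0, [-0.01, 0.1, 0.02], 0], [0, [-0.01, 0.16, 0.02], 0], [0, [-0.02, 0.22, 0.02], 0], [0, [-0.02, 0.24, 0.02], 0]])

```text
time: 6.85
tool_pos: [550.7, 40.6, 272.7]
tcp_rot: [179.9, 0.1, 155.6]
ft_force: [-0.1, -0.5, -2.1]
finger_gap: 19.7
```

```bash
python3 - <<'E'
from bench import optics,sense
from h import *
import pickle
d=optics.snapshot("wrist");pickle.dump(d,open("s2.pkl","wb"))
s=sense();print(s["tool_pos"],s["ft_force"],proj(d,[[542.8,188,116]]))
cv2.imwrite("pics/e_w.png",d["color"])
E
```

```text
[551.03745779  41.50635245 272.53888292] [-0.62829726  1.9049086  -1.38417726] [[383.08474731 110.74003369]]
```

View pics/e_w.png

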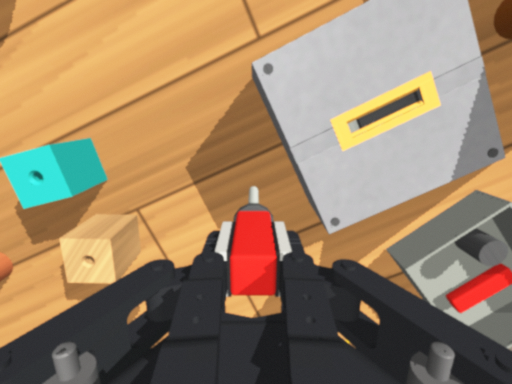

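```bash
python3 - <<'E'
from h import *
import pickle
d=pickle.load(open("s2.pkl","rb"));c=d["color"]
cv2.imwrite("pics/e_slot.png",cv2.resize(c[60:160,320:450],None,fx=6,fy=6,interpolation=cv2.INTER_CUBIC))
cv2.imwrite("pics/e_st.png",cv2.resize(c[205:295,50:150],None,fx=6,fy=6,interpolation=cv2.INTER_CUBIC))
cv2.imwrite("pics/e_tip.png",cv2.resize(c[170:260,210:300],None,fx=6,fy=6,interpolation=cv2.INTER_CUBIC))
E
```

```text
(no output)
```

View pics/e_slot.png

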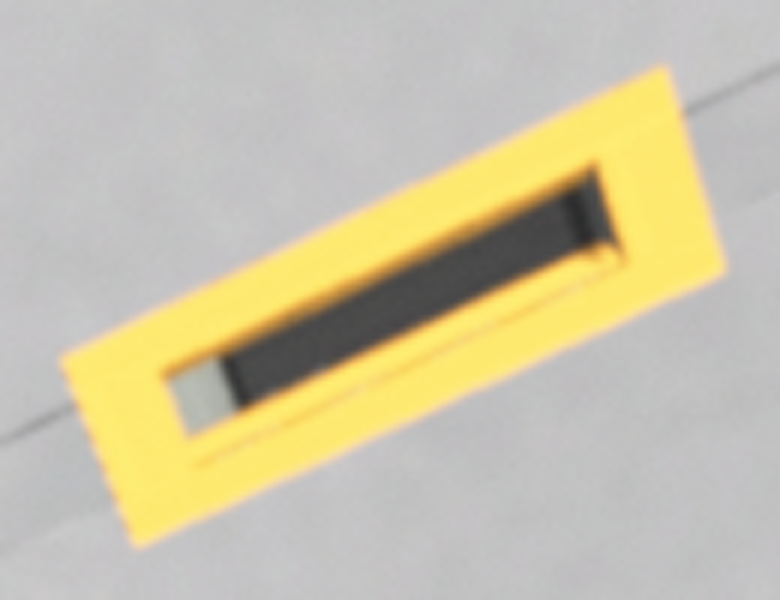

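View pics/e_st.png

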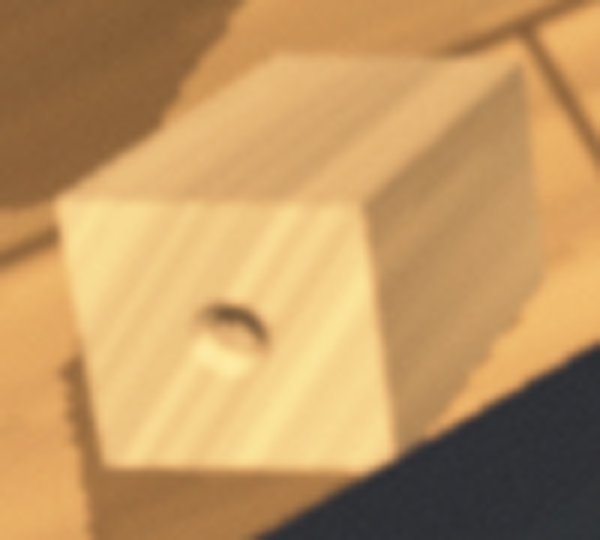

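View pics/e_tip.png

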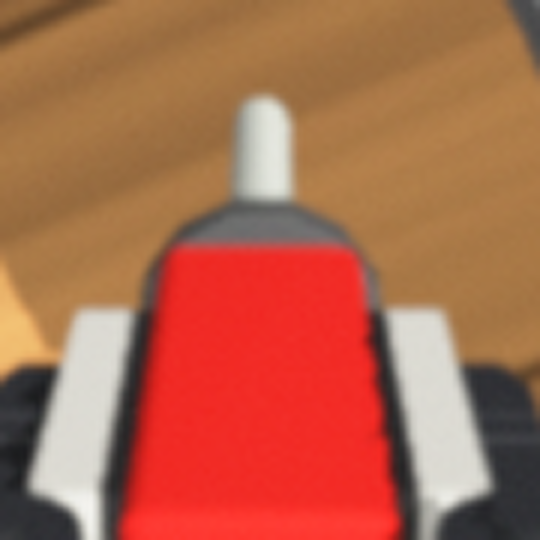

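```bash
python3 - <<'E'
from h import *
import pickle
d=pickle.load(open("s2.pkl","rb")); t=pickle.load(open("s0.pkl","rb"))["top"]
f=lambda u,v,z,x0,y0,s:back(d,x0+(u-s/2+.5)/s,y0+(v-s/2+.5)/s,z)
P=np.array([f(u,v,116,320,60,6)[:2] for u,v in [(63,357),(665,65),(725,270),(138,547)]])
e=np.roll(P,-1,0)-P;print("rim",P.mean(0),np.hypot(*e.T),np.degrees(np.arctan2(e[:,1],e[:,0])))
P=np.array([f(u,v,85,50,205,6)[:2] for u,v in [(60,203),(365,203),(392,468),(105,465)]]);print("stand",P.mean(0))
print("hole",f(232,338,85,50,205,6))
Pt=sense=None
for z in (-1,0,1):pass
tip=np.array([551.04,41.5,272.5-108.8]); print("tip proj",proj(d,tip), "obs", 210+(264-2.5)/6,170+(95-2.5)/6)
for z in (116,100,86,80,76,70):
    a=[f(220,355,z,320,60,6),f(240,408,z,320,60,6)]
    b=back(t,150+(302-2.5)/6,170+(252-2.5)/6,z)
    print(z,[q.round(1)[:2] for q in a],b.round(1)[:2])
E
```

```text
rim [544.71546203 189.27378003] [104.61167015  35.38690306 104.82925523  35.75335918] [  91.52097679    1.61830199  -88.27889161 -178.73035789]
stand [ 570.63636471 -203.95406834]
hole [ 570.74220322 -203.76219143   85.        ]
tip proj [[254.45821233 188.85368518]] obs 253.58333333333334 185.41666666666666
116 [array([539. , 160.8]), array([548.8, 161.1])] [542.4 167.2]
100 [array([541.9, 166. ]), array([552.2, 166.2])] [544.1 169.5]
86 [array([544.4, 170.4]), array([555.2, 170.7])] [545.6 171.5]
80 [array([545.4, 172.3]), array([556.4, 172.6])] [546.2 172.4]
76 [array([546.2, 173.6]), array([557.3, 173.9])] [546.6 173. ]
70 [array([547.2, 175.5]), array([558.5, 175.8])] [547.3 173.8]
```

The shift from the light patch triangulates to about ledge depth, with its edge roughly 17 mm on the -y side of the slot's middle. That makes it a good first place to feel. I'll move over it now.

apply_moves(series=[[0, [-0.002, 0.05, 0], 0], [0, [-0.004, 0.1, 0], 0], [0, [-0.006, 0.121, 0], 0], [0, [-0.006, 0.121, -0.02], 0], [0, [-0.006, 0.121, -0.035], 0]])

```text
time: 7.52
tool_pos: [544.9, 161.0, 235.7]
tcp_rot: [180.0, 0.1, 155.6]
ft_force: [-0.4, -0.2, -1.6]
finger_gap: 19.4
```

```bash
cat > look.py <<'E'
import sys
from bench import optics,sense
from h import *
import pickle
n=sys.argv[1]
s=sense();print(s["tool_pos"].round(1),s["ft_force"].round(1),s["finger_gap"])
x,y,z=s["tool_pos"]
d=optics.snapshot("wrist");e=optics.snapshot("scene");pickle.dump((d,e),open(n+".pkl","wb"))
for nm,c,h in(("w",d,25),("s",e,25)):
    u,v=proj(c,[[x,y,z-108.8]])[0];print(nm,u,v)
    u,v=int(u),int(v);h=45
    u0,v0=max(u-h,0),max(v-h,0)
    print("origin",u0,v0)
    cv2.imwrite(f"pics/{n}_{nm}.png",cv2.resize(c["color"][v0:v+h,u0:u+h],None,fx=6,fy=6,interpolation=cv2.INTER_CUBIC))
E
python3 look.py f
```

```text
[544.9 161.  235.7] [-0.4 -0.2 -1.6] 19.35447467572823
w 253.52078019687588 189.08599016323552
origin 208 144
s 309.7360828350538 150.28288535429928
origin 264 105
```

View pics/f_w.png

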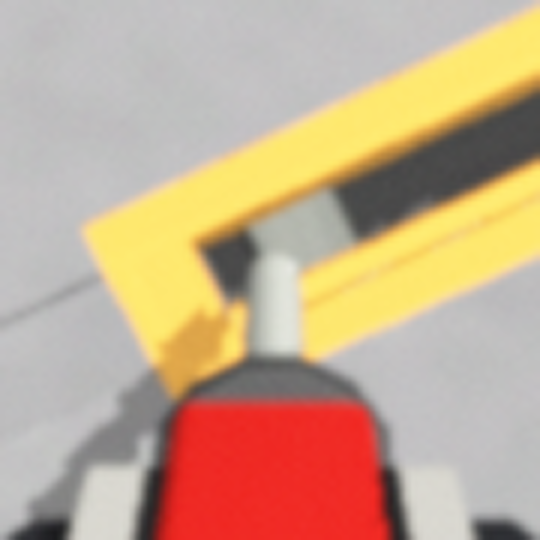

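View pics/f_s.png

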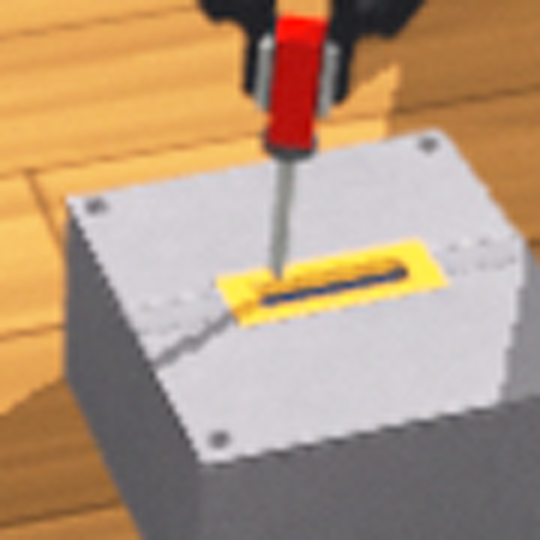

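```bash
python3 - <<'E'
from h import *
import pickle
d,e=pickle.load(open("f.pkl","rb"))
f=lambda u,v,z:back(d,208+(u-2.5)/6,144+(v-2.5)/6,z)[:2].round(1)
for z in (86,82,78): print(z,f(250,232,z),f(258,255,z),"|",f(330,187,z),f(355,240,z))
for n,p in dict(wallL0=(198,243),rimA=(83,228),rimB=(180,395)).items(): print(n,f(*p,116))
E
```

```text
86 [546.8 155.3] [551.2 154.9] | [545.3 171.4] [555.8 171.5]
82 [547.7 154.9] [552.2 154.4] | [546.2 171.2] [556.9 171.3]
78 [548.7 154.4] [553.2 153.9] | [547.  170.9] [557.9 171.1]
wallL0 [538.2 150.7]
rimA [528.5 135.3]
rimB [559.9 137.2]
```

The light patch now shows both edges, at crop (255,240) and (340,215). That puts it at y ≈ 154.5 to 171, about 17 mm wide, which fits the tab sitting in its notch. The tip is above the slot, so I'll go down gently.

apply_moves(series=[[0, [0, 0.0015, 0], 0], [0, [0, 0.0015, -0.005], 0], [0, [0, 0.0015, -0.01], 0], [0, [0, 0.0015, -0.014], 0], [0, [0, 0.0015, -0.016], 0]])

```text
time: 8.25
tool_pos: [543.7, 162.2, 217.7]
tcp_rot: [-179.9, -0.1, 155.5]
ft_force: [-0.1, -0.6, -0.9]
finger_gap: 19.7
```

apply_moves(series=[[0, [0, 0, -0.003], 0], [0, [0, 0, -0.006], 0], [0, [0, 0, -0.009], 0], [0, [0, 0, -0.012], 0], [0, [0, 0, -0.014], 0]])

```text
time: 8.88
tool_pos: [543.8, 162.2, 203.6]
tcp_rot: [-179.9, -0.1, 155.5]
ft_force: [0.8, 0.4, -0.6]
finger_gap: 19.3
```

apply_moves(series=[[0, [0, 0, -0.002], 0], [0, [0, 0, -0.004], 0], [0, [0, 0, -0.005], 0], [0, [0, 0, -0.006], 0], [0, [0, 0, -0.006], 0]])

```text
time: 9.5
tool_pos: [543.7, 162.2, 197.5]
tcp_rot: [-179.9, -0.1, 155.5]
ft_force: [1.1, -0.4, -1.5]
finger_gap: 19.3
```

apply_moves(series=[[0, [0, 0, -0.001], 0], [0, [0, 0, -0.002], 0], [0, [0, 0, -0.002], 0]])

```text
time: 9.88
tool_pos: [543.7, 162.2, 195.4]
tcp_rot: [-179.9, -0.1, 155.5]
ft_force: [1.1, 1.0, -1.9]
finger_gap: 19.8
```

Tip at about 86.6 and still no contact. Going on in steps of about 1 mm.

apply_moves(series=[[0, [0, 0, -0.001], 0], [0, [0, 0, -0.002], 0], [0, [0, 0, -0.002], 0]])

```text
time: 10.25
tool_pos: [543.7, 162.2, 193.3]
tcp_rot: [-179.9, -0.1, 155.5]
ft_force: [1.3, -0.1, -1.2]
finger_gap: 19.6
```

apply_moves(series=[[0, [0, 0, -0.001], 0], [0, [0, 0, -0.0015], 0], [0, [0, 0, -0.0015], 0]])

```text
time: 10.62
tool_pos: [543.7, 162.2, 191.8]
tcp_rot: [-179.9, -0.1, 155.5]
ft_force: [1.1, -0.1, -1.8]
finger_gap: 19.2
```

apply_moves(series=[[0, [0, 0, -0.001], 0], [0, [0, 0, -0.0015], 0], [0, [0, 0, -0.0015], 0]])

```text
time: 11.0
tool_pos: [543.7, 162.2, 190.2]
tcp_rot: [-179.9, -0.1, 155.5]
ft_force: [0.3, -0.4, -1.8]
finger_gap: 19.9
```

apply_moves(series=[[0, [0, 0, -0.001], 0], [0, [0, 0, -0.0015], 0], [0, [0, 0, -0.0015], 0]])

```text
time: 11.38
tool_pos: [543.8, 162.2, 188.9]
tcp_rot: [-179.9, -0.1, 155.5]
ft_force: [0.9, -1.3, 1.0]
finger_gap: 19.1
```

apply_moves(series=[[0, [0, 0, -0.001], 0], [0, [0, 0, -0.0015], 0], [0, [0, 0, -0.0015], 0]])

```text
time: 11.75
tool_pos: [544.1, 162.3, 188.4]
tcp_rot: [-180.0, -0.1, 155.5]
ft_force: [-1.5, 0.1, 5.6]
finger_gap: 19.2
```

apply_moves(series=[[0, [0, 0, -0.001], 0], [0, [0, 0, -0.0015], 0], [0, [0, 0, -0.0015], 0]])

```text
time: 12.12
tool_pos: [544.3, 162.3, 187.9]
tcp_rot: [-180.0, -0.0, 155.5]
ft_force: [-1.9, -1.0, 6.0]
finger_gap: 19.6
```

apply_moves(series=[[0, [0, 0, -0.0015], 0], [0, [0, 0, -0.002], 0], [0, [0, 0, -0.002], 0]])

```text
time: 12.5
tool_pos: [544.5, 162.3, 186.9]
tcp_rot: [180.0, 0.0, 155.5]
ft_force: [-1.3, -0.2, 6.0]
finger_gap: 19.5
```

apply_moves(series=[[0, [0, 0, -0.0015], 0], [0, [0, 0, -0.002], 0], [0, [0, 0, -0.002], 0]])

```text
time: 12.88
tool_pos: [544.5, 162.3, 185.9]
tcp_rot: [180.0, 0.0, 155.5]
ft_force: [-2.6, -1.1, 7.6]
finger_gap: 19.4
```

apply_moves(series=[[0, [0, 0, -0.0015], 0], [0, [0, 0, -0.0025], 0], [0, [0, 0, -0.0025], 0]])

```text
time: 13.25
tool_pos: [544.5, 162.4, 184.4]
tcp_rot: [180.0, 0.0, 155.5]
ft_force: [-3.0, -0.2, 7.3]
finger_gap: 19.5
```

apply_moves(series=[[0, [0, 0, -0.0015], 0], [0, [0, 0, -0.0025], 0], [0, [0, 0, -0.0025], 0]])

```text
time: 13.62
tool_pos: [545.2, 162.6, 182.9]
tcp_rot: [179.9, 0.1, 155.5]
ft_force: [1.3, 0.7, 4.3]
finger_gap: 19.4
```

```bash
python3 - <<'E'
from bench import optics
from h import *
d=optics.snapshot("top");cv2.imwrite("pics/g_t.png",cv2.resize(d["color"][160:270,140:250],None,fx=5,fy=5))
d=optics.snapshot("scene");cv2.imwrite("pics/g_s.png",cv2.resize(d["color"][100:220,250:380],None,fx=5,fy=5))
E
```

```text
(no output)
```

View pics/g_t.png

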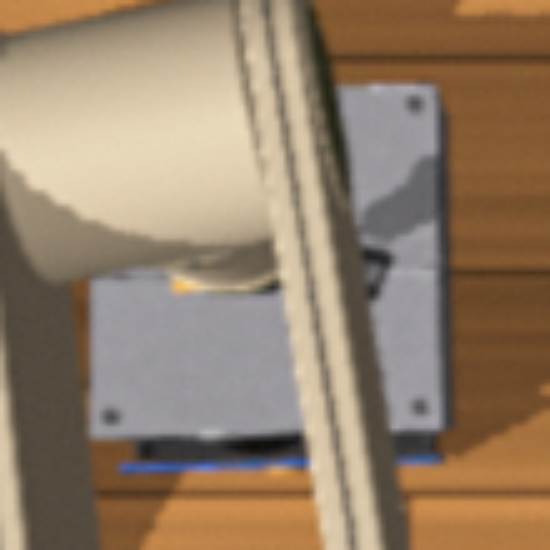

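The force fell and the drawer's blue front is now visible at crop (270,467), clear of the box. I'll retract straight up.

apply_moves(series=[[0, [0, 0, 0.003], 0], [0, [0, 0, 0.01], 0], [0, [0, 0, 0.02], 0], [0, [0, 0, 0.035], 0], [0, [0, 0, 0.055], 0]])

```text
time: 14.35
tool_pos: [545.0, 162.5, 238.6]
tcp_rot: [179.9, 0.1, 155.5]
ft_force: [0.4, 0.3, -1.0]
finger_gap: 19.6
```

apply_moves(series=[[0, [0, 0, 0.03], 0], [0, [0.002, -0.03, 0.035], 0], [0, [0.003, -0.08, 0.035], 0], [0, [0.005, -0.13, 0.035], 0], [0, [0.005, -0.18, 0.035], 0]])

```text
time: 14.98
tool_pos: [550.2, -19.0, 275.2]
tcp_rot: [179.9, 0.2, 155.5]
ft_force: [0.1, 1.2, -1.2]
finger_gap: 19.5
```

```bash
python3 - <<'E'
from bench import optics,sense
from h import *
import pickle
d=optics.snapshot("top");cv2.imwrite("pics/h_t.png",cv2.resize(d["color"][160:270,140:250],None,fx=5,fy=5))
e=optics.snapshot("wrist");cv2.imwrite("pics/h_w.png",e["color"]);pickle.dump((d,e),open("hh.pkl","wb"))
s=sense();x,y,z=s["tool_pos"];print(s["tool_pos"],s["ft_force"],proj(e,[[x,y,z-108.8],[570.8,-203.8,85]]))
E
```

```text
[550.08981471 -22.0370261  275.05273244] [-0.13290006  0.80081361 -2.28050069] [[256.69656292 187.51355185]
 [133.88193135 241.34937449]]
```

View pics/h_t.png

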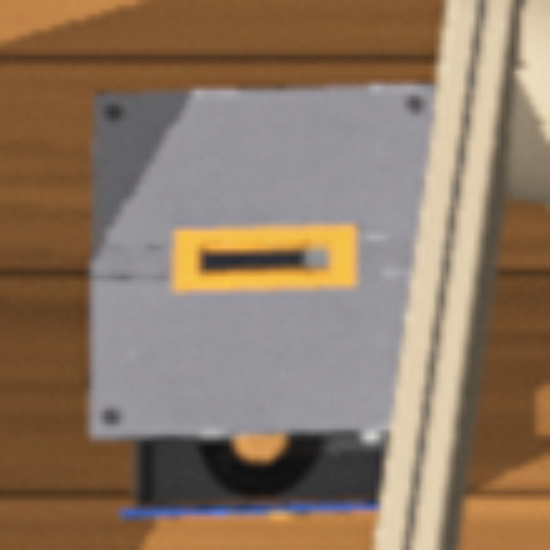

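View pics/h_w.png

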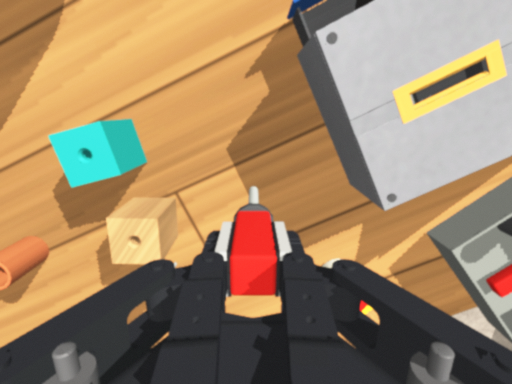

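apply_moves(series=[[0, [0.006, -0.055, 0], 0], [0, [0.012, -0.11, 0], 0], [0, [0.018, -0.15, 0], 0], [0, [0.021, -0.181, 0], 0], [0, [0.021, -0.181, 0], 0]])

```text
time: 15.7
tool_pos: [571.2, -204.7, 275.8]
tcp_rot: [-180.0, 0.2, 155.1]
ft_force: [-0.6, -0.0, -1.5]
finger_gap: 19.5
```

apply_moves(series=[[0, [0, 0, -0.03], 0], [0, [0, 0, -0.05], 0], [0, [0, 0, -0.06], 0], [0, [0, 0, -0.06], 0]])

```text
time: 16.2
tool_pos: [570.9, -203.9, 215.1]
tcp_rot: [-180.0, 0.1, 155.1]
ft_force: [0.0, -0.4, -1.7]
finger_gap: 19.4
```

```bash
python3 look.py k
```

```text
[ 570.9 -203.9  215.1] [ 0.  -0.4 -1.7] 19.391586316157728
w 253.62769501003663 188.9174440146364
origin 208 143
s 181.66294085516785 185.12112473549976
origin 136 140
```

View pics/k_w.png

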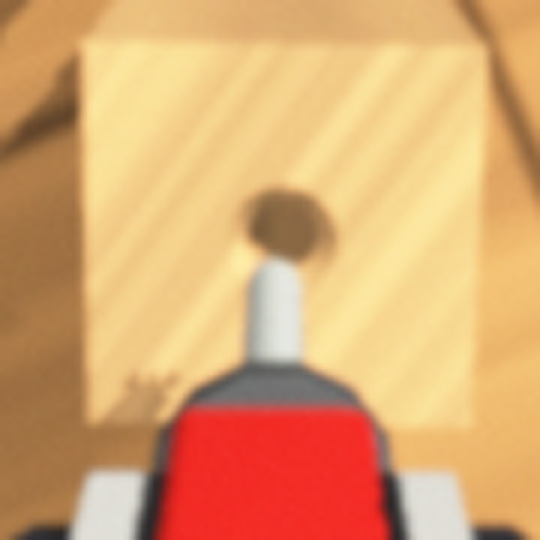

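View pics/k_s.png

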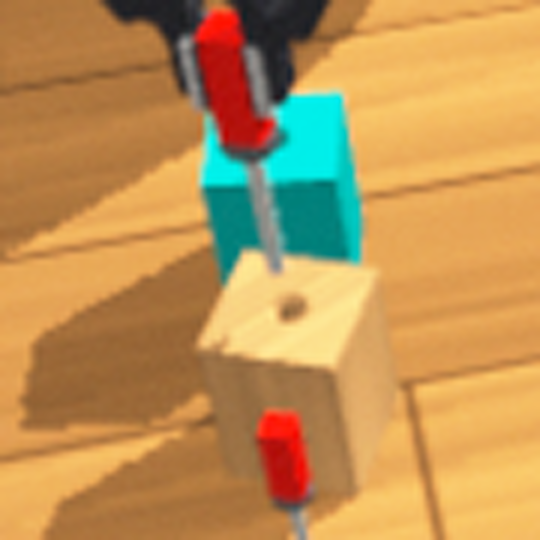

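```bash
python3 - <<'E'
from h import *
import pickle
d,e=pickle.load(open("k.pkl","rb"))
print(back(d,208+(290-2.5)/6,143+(227-2.5)/6,85), back(d,208+(290-2.5)/6,143+(227-2.5)/6,82))
P=np.array([back(d,208+(u-2.5)/6,143+(v-2.5)/6,85) for u,v in[(83,42),(489,45),(473,427),(85,423)]]);print(P.mean(0))
print(proj(d,[[571,-202.8,85]]))
print(back(e,136+(291-2.5)/6,140+(307-2.5)/6,85))
# tip in scene
x,y,z=570.9,-203.9,215.1-108.8
print((proj(e,[[x,y,z],[x,y,z+75]])-[136,140])*6+2.5)
E
```

```text
[ 569.48770605 -200.74822148   85.        ] [ 570.18963889 -201.03719984   82.        ]
[ 571.01919333 -202.8171467    85.        ]
[[254.66419404 182.62592366]]
[ 571.36465025 -200.6730025    85.        ]
[[276.52370814 273.28606197]
 [249.64056081 144.17684251]]
```

apply_moves(series=[[0, [0, 0.0013, 0], 0], [0, [0, 0.0013, -0.008], 0], [0, [0, 0.0013, -0.016], 0], [0, [0, 0.0013, -0.021], 0], [0, [0, 0.0013, -0.025], 0]])

```text
time: 16.92
tool_pos: [571.4, -203.2, 191.0]
tcp_rot: [-180.0, 0.3, 155.1]
ft_force: [-0.1, -0.3, -1.2]
finger_gap: 19.3
```

apply_moves(series=[[0, [0, 0, -0.003], 0], [0, [0, 0, -0.006], 0], [0, [0, 0, -0.009], 0], [0, [0, 0, -0.012], 0], [0, [0, 0, -0.012], 0]])

```text
time: 17.55
tool_pos: [571.2, -203.1, 178.7]
tcp_rot: [-180.0, 0.2, 155.1]
ft_force: [-0.9, -0.1, -1.9]
finger_gap: 19.4
```

Tip at about 70, so it is in the hole with no force. Going deeper.

apply_moves(series=[[0, [0, 0, -0.007], 0], [0, [0, 0, -0.014], 0], [0, [0, 0, -0.021], 0], [0, [0, 0, -0.028], 0], [0, [0, 0, -0.03], 0]])

```text
time: 18.18
tool_pos: [570.8, -202.9, 147.7]
tcp_rot: [-180.0, 0.1, 155.1]
ft_force: [-0.1, -0.1, -1.6]
finger_gap: 19.5
```

apply_moves(series=[[0, [0, 0, -0.006], 0], [0, [0, 0, -0.012], 0], [0, [0, 0, -0.018], 0], [0, [0, 0, -0.022], 0], [0, [0, 0, -0.024], 0]])

```text
time: 18.8
tool_pos: [570.7, -202.9, 123.4]
tcp_rot: [-180.0, 0.1, 155.1]
ft_force: [0.2, 1.1, -2.3]
finger_gap: 19.6
```

apply_moves(series=[[0, [0, 0, -0.0015], 0], [0, [0, 0, -0.003], 0], [0, [0, 0, -0.004], 0], [0, [0, 0, -0.004], 0]])

```text
time: 19.3
tool_pos: [570.6, -202.8, 119.3]
tcp_rot: [-180.0, 0.1, 155.1]
ft_force: [-0.7, 0.5, -2.1]
finger_gap: 19.5
```

apply_moves(series=[[0, [0, 0, -0.001], 0], [0, [0, 0, -0.0015], 0], [0, [0, 0, -0.0015], 0]])

```text
time: 19.68
tool_pos: [570.9, -202.9, 118.8]
tcp_rot: [-180.0, 0.2, 155.1]
ft_force: [-2.9, 2.2, 5.4]
finger_gap: 19.4
```

apply_moves(series=[[0, [0, 0, -0.001], 0], [0, [0, 0, -0.0015], 0], [0, [0, 0, -0.0015], 0]])

```text
time: 20.05
tool_pos: [571.0, -203.0, 118.8]
tcp_rot: [-180.0, 0.2, 155.1]
ft_force: [-4.3, 2.4, 9.7]
finger_gap: 19.8
```

The collar is seated: same height as when I took it, with the force rising. Releasing.

apply_moves(series=[[0, [0, 0, 0], 0], [0.5, [0, 0, 0], 0], [1, [0, 0, 0], 0], [1, [0, 0, 0], 0], [1, [0, 0, 0], 0]])

```text
time: 20.68
tool_pos: [571.0, -203.0, 118.7]
tcp_rot: [-180.0, 0.2, 155.1]
ft_force: [0.8, 0.4, 0.4]
finger_gap: 85.2
```

apply_moves(series=[[1, [0, 0, 0.01], 0], [1, [0, 0, 0.03], 0], [1, [0, 0, 0.06], 0], [1, [0, 0, 0.1], 0], [1, [0, 0, 0.14], 0]])

```text
time: 21.3
tool_pos: [571.2, -203.1, 261.9]
tcp_rot: [-180.0, 0.3, 155.1]
ft_force: [1.4, -0.2, -0.5]
finger_gap: 85.3
```

apply_moves(series=[[1, [-0.03, 0.0, 0.03], 0], [1, [-0.06, 0.02, 0.04], 0], [1, [-0.08, 0.06, 0.04], 0], [1, [-0.08, 0.1, 0.04], 0], [1, [-0.08, 0.1, 0.04], 0]])

```text
time: 21.92
tool_pos: [491.4, -101.1, 304.3]
tcp_rot: [180.0, 0.5, 155.3]
ft_force: [0.3, -0.5, -0.1]
finger_gap: 85.1
```

```bash
python3 - <<'E'
from bench import optics,sense,spotter
from h import *
s=sense();print(s["tool_pos"],s["ft_force"],s["finger_gap"])
for n in("scene","top"):
    d=optics.snapshot(n);cv2.imwrite(f"pics/z_{n}.png",d["color"])
    for q in("oil","pipe","jar"):
        for o in spotter.search_frame(d,q)[:1]: print(n,q,w(d,o["xyz"]).round(0))
    if n=="scene": cv2.imwrite("pics/z_c.png",cv2.resize(d["color"][150:250,130:250],None,fx=5,fy=5,interpolation=cv2.INTER_CUBIC))
E
```

```text
[ 491.38173824 -101.05829068  304.2543174 ] [ 0.29616132 -0.49827288 -0.10506696] 85.14156526235527
scene oil [538. 408.  60.]
scene pipe [ 554. -409.   49.]
scene jar [800.  16.  55.]
top oil [519. 412.  76.]
top pipe [ 537. -417.   57.]
top jar [778.  23.  65.]
```

View pics/z_scene.png

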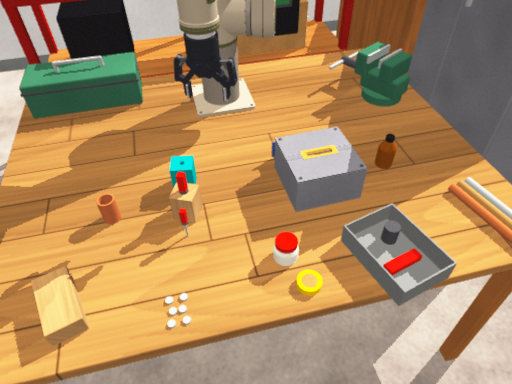

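View pics/z_top.png

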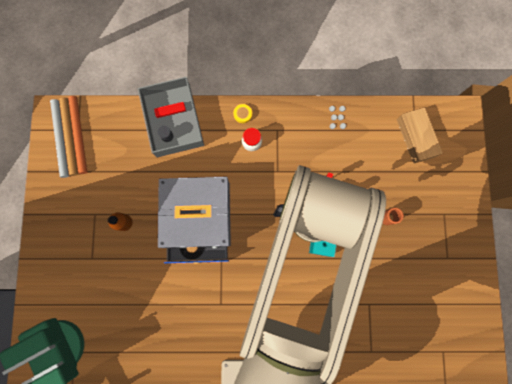

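View pics/z_c.png

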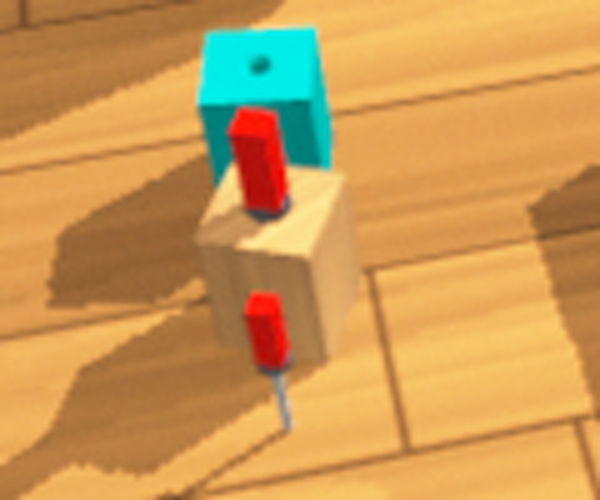

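The rod sits back in the pale stand with its collar on the wood (crop (265,210)). The drawer is out (top view (193,258)), and the bystanders have not moved.

```bash
python3 -c "
from bench import hand_in,sense
print(sense()['qd'].round(2)); print(hand_in())"
```

```text
[ 0.04  0.05  0.04 -0.01 -0.17  0.07]
the job is handed in; nothing more can be done
None
```

The drawer is open and the rod is back in its wooden stand; I handed the job in at about 22 s of the 64 s allowed.

- **Finding the tab:** I took the larger rod from the pale stand and lowered it through the slot. The wrist pictures showed what looked like the tab, about 26 mm to the -y side of the slot's middle, so I felt there first. The tip met it about 6 mm below the ledge's level. I did not need to feel along the rest of the slot.
- **Pressing:** About 6 mm of travel released the drawer. The contact force read at the end of each move never passed about 10 N (limit 25 N). It dropped as the latch let go.
- **Returning the rod:** It went into its hole without resistance. I pushed down until the force rose at the same tool height as when I picked it up, so the collar is on the wood. I then let go and backed the arm away.

**Last checks:**
- The top view shows the drawer about 45 mm out, and the scene view shows the rod seated in the pale stand.
- The networks place the bottle, pipe and jar within about 9 mm of where they were. That is close to their measuring error, and the arm never touched them.
- No check failed. Camera estimates of the hole's position differed by up to about 5 mm, so I used the average and confirmed it by the free insertion.

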